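# Lever open the sachet tin at the coffee bar

### The job

Pull the bar drawer open, take out the red-handled lid key that stands on its edge in there, lay it flat on the black mat and let go, then take it again across its flat handle. With the key's blade under the red lid's lip, lever the sachet tin open, swing the lid fully up, and leave the key lying flat on the mat. Do not lift the lid with the fingers, and leave the other things on the bar where they stand.

Things in the scene. Friction and masses are not known exactly. Their poses are not given: they have to be found in the camera images.
- drawer (a joint): how far the drawer is pulled out along the handle point's own -x, m: 0 shut, 0.165 at its stop; about 1.5 N of friction. Inside it is 142 mm wide, floor 12 mm above the table, side walls' tops at 42 mm, front panel's top at 70 mm
- drawer_handle (a point): middle of the drawer's steel bar handle: bar along own y, 100 mm long, about 10 mm thick, 48 mm above the table, 35 mm in front of the drawer's front. The drawer unit behind it is fixed, dark steel with a wooden top, 200 deep x 170 wide x 78 mm high; own -x points out of its front
- key: red handle 76 x 30 x 14 mm with a steel blade 62 x 22 x 2.5 mm in line, 80 g. Origin: handle's centre; own x to the blade tip (100 mm away), y square to the flat, z across the width. Starts on edge in the drawer (z up, tip to the back), held by two pairs of blocks 14 mm high, 32 mm behind and 22 mm ahead of the origin; grip the handle between them. Flat, its origin is 7 mm above its support
- tin: sachet tin, fixed, grey, 150 mm wide (y), lid top 105 mm high; origin on the table under the lip's front edge; own -x points out of its front. The lid overhangs the front wall by 14 mm; 10 mm below it a dark ledge (top 90 mm above the table) sticks out as far, which leaves a slot 10 mm high, 14 mm deep, 150 mm wide, open to the front, for a thin blade
- lid: red lid of the tin: plate 134 mm from hinge to lip, 152 wide, 5 mm thick; origin on the middle of the hinge line at the underside, 100 mm above the table; own -x points from hinge to lip, own z out of its upper face (the tilt of z is the opening: 0 shut, 1.57 rad upright, stop 1.95). Stiff hinge, stays where left, about 3 N at the lip to lift; starts 0 to 0.04 rad
- mat: black rubber mat, fixed, 200 x 200 x 3 mm; origin at the centre of its underside, on the table
- milk: white plastic milk jar, blue cap, 104 mm across, 220 mm tall; bystander; origin at the centre of its underside
- syrup: amber glass syrup bottle, 64 mm across, 210 mm tall; bystander; origin at the centre of its underside
- papercup: white cup, 84 mm across the rim, 115 mm tall; bystander; origin at the centre of its underside
- jug1: small steel milk jug with side handle, 60 mm across, 60 mm tall; bystander; origin at the centre of its underside
- jug2: second small steel milk jug, same size; bystander; origin at the centre of its underside
- tamper: black coffee tamper, 58 mm across, 90 mm tall; bystander; origin at the centre of its underside
- spoon: steel spoon lying flat; bystander, about 200 mm long; origin near the middle of its length

How it is judged (in metres and radians):
On the way, in this order (a step that is already met when the one before it is completed fails the run):
1. the drawer is pulled out at least 145 mm (value of joint drawer above 0.145 m), for 0.2 s.
2. the lid key lies flat and still on the mat, handle's centre at least 10 mm inside its edges, let go by the fingers ((angle between key's own y axis and vertical below 0.2 rad or angle between key's own y axis and vertical above 2.94 rad) and x of key in the frame of mat between -0.09 and 0.09 m and y of key in the frame of mat between -0.09 and 0.09 m and height (world z) of key below 0.018 m and linear speed of key below 0.02 m/s and contact force between the fingers and key below 0.05 N), for 0.2 s.
3. the lid is levered up more than 0.35 rad (20 degrees) by the key: the key bears on the lid and the fingers do not touch it (angle between lid's own z axis and vertical above 0.35 rad and contact force between key and lid above 0.3 N and contact force between the fingers and lid below 0.1 N), for 0.1 s.
4. the lid is swung fully up, at least 1.5 rad (86 degrees) (angle between lid's own z axis and vertical above 1.5 rad), for 0.2 s.
At the end, for the whole second after the job is handed in: the lid stands open at 1.5 rad (86 degrees) or more by itself, and the key lies flat (within 0.2 rad) and still on the mat, its handle's centre at least 10 mm inside the mat's edges, let go (all of step 2 and angle between lid's own z axis and vertical above 1.5 rad and contact force between the arm and lid below 0.05 N); the robot touches nothing.
It fails at once if the fingers touch the lid while it is less than 0.3 rad open (contact force between the fingers and lid above 0.5 N and angle between lid's own z axis and vertical below 0.3 rad).
It fails at once if a bystander (milk, syrup, cup, jugs, tamper, spoon) is moved more than 30 mm from where it stood (distance of any of milk, syrup, papercup, jug1, jug2, tamper, spoon from where it was at the start of the episode above 0.03 m).
It also fails if it takes over 70 s, if anything falls off the work surface, if the arm or the gripper's body presses on something with over 40 N, if the wrist force passes 120 N, or if a joint passes its speed limit or range.

### The arm

A 6-joint arm with a two-finger parallel gripper is mounted at the origin on the work surface. World frame = base frame: x ahead of the robot, y to its left, z up, the work surface at z = 0. Lengths are in mm, angles in rad, forces in N, time in s.
With the tool pointing down it reaches from about 250 to 800 mm from the base axis. Payload 8.5 kg.
Tool frame: the origin (TCP) lies at the very end of the fingers, on their centre line; the grasp point (between the pads) lies 19 mm behind it; z points along the fingers, y is the line along which they close (so a half turn about z gives the same grasp; the last joint's range is limited). The gripper opens to 85 mm and grips with 20 to 120 N. Pads are 22 mm wide; open, the fingers measure 114 mm over their backs; the gripper's body (76 mm by 85 mm) begins 54 mm behind the grasp point. The pads swing forward as they close: fully open they stand 13 mm farther back than shut.
Start: joints at [1.144, 0.238, -0.013, 1.319, 0, 1.571], TCP at [217.309, 477.866, 231.276] pointing down, gripper open.
Joint ranges: [-2.66, 2.66], [-1.03, 1.9], [-1.14, 1.46], [-1.82, 2.27], [-1.45, 1.34], [-3.14, 3.14]. Speed limits (rad/s): [2.22, 2.22, 2.79, 3.14, 3.14, 3.14].

### API

Orientations are given as a rotation vector (axis times angle).
In Python, from cell import reach, move_linear, set_joints, ungrasp, close_gripper, dwell, ik, capture, camera_info, MotionError, job_done, read_time_s, read_joints, read_qvel, read_effort, read_position, read_eef_rot, read_wrist_force, read_torque, read_opening, read_finger_force gives the robot as it stands. Calls block until the motion is done:
- reach(position, orientation): joint-space move of the TCP to a pose.
- move_linear(position, attitude=None, vel=150): straight line of the TCP; attitude=None keeps the orientation; vel is the mean speed in mm/s.
- set_joints(angles): joint-space move.
- ungrasp() and close_gripper(): open the fingers fully, or close them until they stop; the grip force is fixed at half the most.
- dwell(seconds).
- ik(position, orientation): joint angles nearest the present ones, or None.
- capture(name): name is "side" or "top"; returns the picture (420x560x3 uint8, red, green, blue); there is no depth.
- camera_info(name): a dict with "fx", "fy", "cx", "cy" (pixels), "position" and "orientation" of the camera in the world. Camera axes: x right, y up, looking along -z (the intrinsics and any distortion apply to the point x, -y, -z); pixel columns grow to the right and rows downward; lengths in mm; the calibration is good to about 2 mm. A picture is of the moment at which its call begins. camera_info takes no time and is no camera call.
A pose or a line that the arm cannot do raises MotionError and nothing moves.
- job_done(): hands the job in; it is judged then, once.
Readings, each from a call of its own:
- read_time_s(): time.
- read_joints(): joint angles.
- read_qvel(): joint speeds.
- read_effort(): joint torques, N m.
- read_position(): TCP position.
- read_eef_rot(): TCP orientation.
- read_wrist_force(): force on the tool from outside, world axes, zero at the start.
- read_torque(): the same for the moment, N m.
- read_opening(): finger opening in mm.
- read_finger_force(): force on a finger pad.
Only numpy, scipy, OpenCV 4.12 (cv2) and the standard library are available. Lean on these libraries where they do the work, as an engineer would, in place of code of your own. Each camera call takes 0.05 s, during which the arm holds its last target. There are 200 camera calls.

## Working session

There is one attempt and no reset: what is moved stays moved. The work goes in short steps, each a Python script; the robot and the scene stay as the last script left them, time stands still between calls to the robot, and variables do not carry over. Pictures are saved under pics/ and viewed, at most 12 in all, crops included, and the job is handed in when it is done.

```bash
ls; mkdir -p pics
python3 - <<'E'
from cell import *
import cv2
for n in("top","side"):
    im=capture(n); cv2.imwrite(f"pics/{n}0.png",cv2.cvtColor(im,cv2.COLOR_RGB2BGR)); print(camera_info(n))
print(read_position(),read_eef_rot(),read_opening(),read_time_s())
E
```

```text
pics
{'fx': 411.17185767808513, 'fy': 411.17185767808513, 'cx': 273.7598070526893, 'cy': 215.84677130788694, 'position': array([4.47706515e+02, 1.40579023e-01, 1.44346749e+03]), 'orientation': array([ 0.07671426, -0.10740459, -1.54588701])}
{'fx': 380.40977782338047, 'fy': 380.40977782338047, 'cx': 279.36396992921954, 'cy': 211.76489384673215, 'position': array([ 344.07985205, -975.88873564,  718.78374004]), 'orientation': array([ 1.00398089, -0.14231929, -0.22458514])}
[217.17167664 477.57721061 230.72119032] [-6.65326076e-01 -3.07001996e+00  1.97979639e-03] 85.1762420194374 0.1
```

View pics/top0.png

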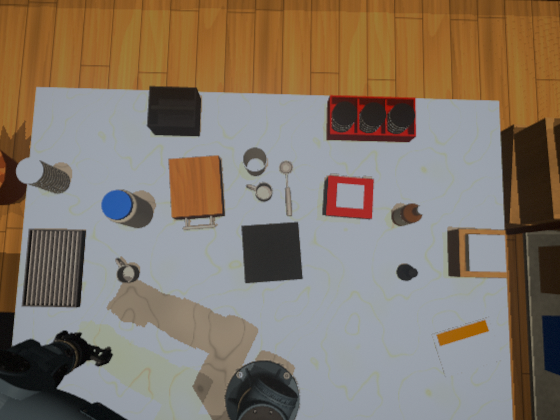

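View pics/side0.png

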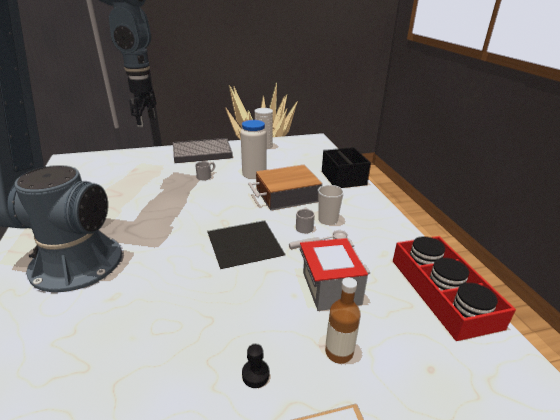

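The top view shows the wooden drawer unit around (195,187) with its handle at (200,224), the mat at (272,252) and the red lid at (349,197). The spoon is at (288,188), with jugs at (262,192) and (127,270), the cup at (255,160), milk at (118,205), syrup at (407,214) and the tamper at (406,272). In the side view, the slot side of the tin faces the robot (-x).

```bash
cat > h.py <<'E'
from cell import *
import numpy as np, cv2
from scipy.spatial.transform import Rotation as R
def p2w(n,px,z):
    c=camera_info(n); px=np.atleast_2d(np.float64(px))
    d=np.c_[(px[:,0]-c['cx'])/c['fx'],-(px[:,1]-c['cy'])/c['fy'],-np.ones(len(px))]
    d=R.from_rotvec(c['orientation']).apply(d); o=c['position']
    return o+d*((z-o[2])/d[:,2])[:,None]
def w2p(n,P):
    c=camera_info(n); q=R.from_rotvec(c['orientation']).inv().apply(np.atleast_2d(P)-c['position'])
    return np.c_[c['cx']+c['fx']*q[:,0]/-q[:,2], c['cy']-c['fy']*q[:,1]/-q[:,2]]
def snap(n,name=None):
    im=cv2.cvtColor(capture(n),cv2.COLOR_RGB2BGR)
    if name: cv2.imwrite('pics/'+name,im)
    return im
def blob(mask):
    n,l,s,c=cv2.connectedComponentsWithStats(mask.astype(np.uint8))
    i=1+np.argmax(s[1:,4]); cs,_=cv2.findContours((l==i).astype(np.uint8),0,1)
    return cs[0][:,0,:].astype(np.float32), s[i,4]
def down(psi):  # tool pointing down, closing axis y at world angle psi
    y=np.array([np.cos(psi),np.sin(psi),0]); z=np.array([0,0,-1.]); x=np.cross(y,z)
    return R.from_matrix(np.c_[x,y,z]).as_rotvec()
E
python3 - <<'E'
from h import *
np.set_printoptions(suppress=True,precision=1)
im=cv2.imread('pics/top0.png'); hsv=cv2.cvtColor(im,cv2.COLOR_BGR2HSV).astype(int); H,S,V=hsv[...,0],hsv[...,1],hsv[...,2]
def roi(m,x0,x1,y0,y1):
    o=np.zeros_like(m); o[y0:y1,x0:x1]=m[y0:y1,x0:x1]; return o
for nm,m,z in[("wood",roi((S>100)&(H<25)&(V>80),162,228,148,225),78),("mat",roi(V<70,236,310,215,290),3),("lid",roi((S>150)&((H<8)|(H>172)),318,380,168,226),105)]:
    c,a=blob(m); w=p2w("top",c,z)[:,:2].astype(np.float32)
    r=cv2.minAreaRect(w*1); print(nm,a,r[0],r[1],r[2]); print(cv2.boxPoints(r).tolist())
for nm,px,z in[("handleL",(186,229),48),("handleR",(216,227),48),("milk cap",(117,205),220),("spoon a",(287,166),5),("spoon b",(289,214),5),("jug1",(264,192),60),("jug2",(127,270),60),("cup",(255,158),115),("syrup",(412,212),210),("tamper",(406,272),50)]:
    print(nm,p2w("top",px,z)[0])
cv2.imwrite('pics/crop1.png',cv2.resize(im[140:290,160:390],None,fx=3.4,fy=3.4,interpolation=cv2.INTER_CUBIC))
E
```

```text
wood 2973 (704.0196533203125, 240.73898315429688) (200.1408233642578, 169.6644287109375) 5.848815441131592
[[595.825439453125, 314.9320068359375], [613.1148681640625, 146.15081787109375], [812.2138671875, 166.54595947265625], [794.9244384765625, 335.3271484375]]
mat 3166 (491.4249572753906, -21.37749481201172) (196.23660278320312, 196.2217254638672) 5.319575309753418
[[384.63330078125, 67.21418762207031], [402.8251953125, -128.1624298095703], [598.2166137695312, -109.96917724609375], [580.0247192382812, 85.40744018554688]]
lid 1076 (676.0861206054688, -273.17462158203125) (151.39013671875, 131.7191162109375) 86.37484741210938
[[605.572265625, -344.55401611328125], [737.02783203125, -352.8824462890625], [746.5999755859375, -201.79522705078125], [615.1444091796875, -193.466796875]]
handleL [560.8 271.1  48. ]
handleR [570.  169.9  48. ]
milk cap [613.8 445.9 220. ]
spoon a [798.6 -69.7   5. ]
spoon b [625.8 -79.9   5. ]
jug1 [692.5   9.8  60. ]
jug2 [419.1 456.9  60. ]
cup [796.  42. 115.]
syrup [ 615.7 -443.3  210. ]
tamper [ 432.3 -476.7   50. ]
```

View pics/crop1.png

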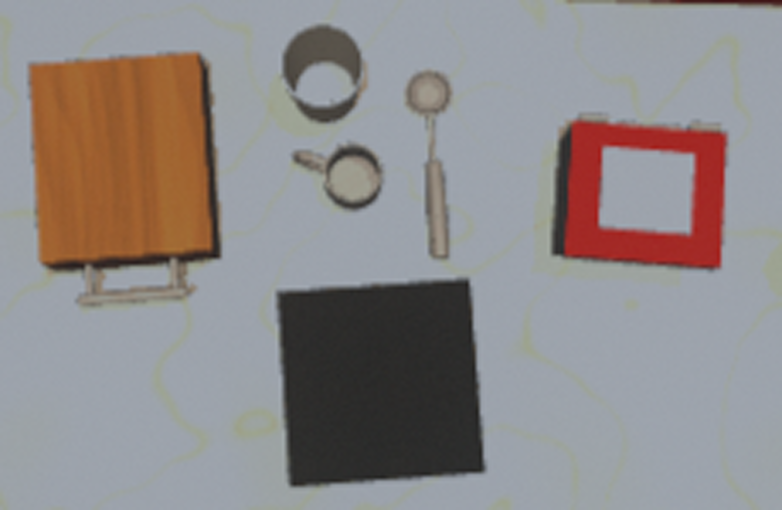

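The measured sizes fit: the wood top comes out at 200x170, the lid at 152x132 and the mat at 196. To open the drawer, I'll keep the gripper open, put one finger behind the bar and pull.

Run:
```python
from h import *
np.set_printoptions(suppress=True,precision=1)
a=np.radians(5.85); u=np.array([np.cos(a),np.sin(a),0]); v=np.array([-u[1],u[0],0]); C=np.array([704.0,240.7,0])
P=lambda al,lat,z: C+al*u+lat*v+[0,0,z]
o=min([down(a),down(a+np.pi)],key=lambda r:np.abs(ik(P(-168,-3,150),r)-read_joints()).max())
print(ik(P(-168,-3,150),o),ik(P(-330,-3,22),o))
reach(P(-168,-3,150),o); move_linear(P(-168,-3,22),vel=90); print("down",read_position(),read_wrist_force())
move_linear(P(-250,-3,22),vel=80); print(read_wrist_force())
move_linear(P(-330,-3,22),vel=80); print(read_wrist_force(),read_position())
move_linear(P(-326,-3,22)); move_linear(P(-326,-3,200)); 
reach(P(-326,160,250),o)
im=snap("top","top1.png"); cv2.imwrite('pics/crop2.png',cv2.resize(im[150:290,140:260],None,fx=4.2,fy=4.2,interpolation=cv2.INTER_CUBIC)); print(read_time_s())
```

```text
[ 0.4  0.4 -0.   1.2  0.   1.9] [ 0.5  0.3 -0.6  0.7  0.   2. ]
down [537.6 220.7  22.6] [ 0.  -0.5  0.3]
[-0.3 -1.1  0.3]
[ 0.8 -0.3  0.9] [376.3 204.2  22. ]
7.8917
```

View pics/crop2.png

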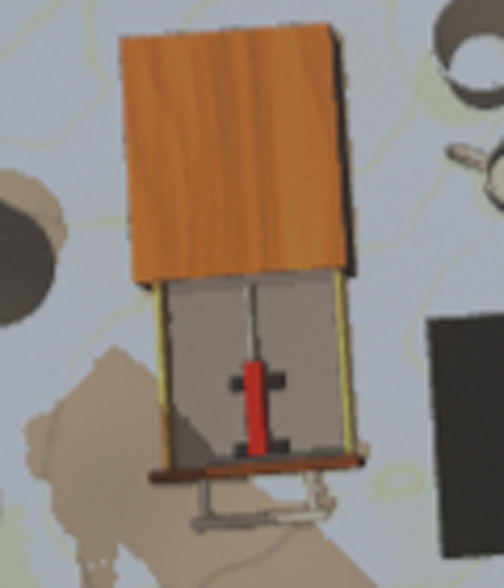

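The drawer is open, with the handle bar at crop (262,521). The red handle runs from (254,361) to (259,455) between the black block pairs, and the blade points back to (250,285). Next I'll measure both precisely.

Run:
```python
from h import *
np.set_printoptions(suppress=True,precision=1)
a=np.radians(5.85); u=np.array([np.cos(a),np.sin(a),0]); v=np.array([-u[1],u[0],0]); C=np.array([704.0,240.7,0])
loc=lambda w:np.c_[(w-C)@u,(w-C)@v]
im=cv2.imread('pics/top1.png'); hsv=cv2.cvtColor(im,cv2.COLOR_BGR2HSV).astype(int); H,S,V=hsv[...,0],hsv[...,1],hsv[...,2]
m=(S>150)&((H<7)|(H>172)); o=np.zeros_like(m); o[230:263,190:212]=m[230:263,190:212]
c,n=blob(o); w=p2w("top",c,42); r=cv2.minAreaRect(w[:,:2].astype(np.float32)); print(n,r,loc(np.array([[*r[0],0]])))
q=lambda x,y:((x+.5)/4.2-.5+140,(y+.5)/4.2-.5+150)
for nm,p,z in[("blade",(250,287),38),("handle back",(254,361),42),("handle front",(259,455),42),("bar",(262,521),48),("panel",(255,470),70),("wallL",(163,380),42),("wallR",(345,370),42),("blk aheadL",(236,383),26),("blk aheadR",(278,381),26),("blk behL",(242,447),26),("blk behR",(280,446),26)]:
    w=p2w("top",q(*p),z); print(nm,w[0],loc(w)[0])
```

```text
104 ((501.58270263671875, 220.15158081054688), (74.86202239990234, 15.247589111328125), 6.270055294036865) [[-203.5    0.2]]
blade [600.6 229.9  38. ] [-103.9   -0.2]
handle back [540.  223.5  42. ] [-164.9   -0.4]
handle front [464.4 216.2  42. ] [-240.8    0.1]
bar [412.1 210.7  48. ] [-293.5   -0.1]
panel [452.3 214.6  70. ] [-253.1   -0.3]
wallL [523. 296.  42.] [-174.4   73.5]
wallR [534.4 149.7  42. ] [-178.   -73.2]
blk aheadL [522.7 239.9  26. ] [-180.4   17.7]
blk aheadR [525.2 205.8  26. ] [-181.5  -16.5]
blk behL [470.8 232.8  26. ] [-232.8   15.9]
blk behR [472.3 202.   26. ] [-234.5  -14.9]
```

Run:
```python
from h import *
np.set_printoptions(suppress=True,precision=1)
a=np.radians(5.85); u=np.array([np.cos(a),np.sin(a),0]); v=np.array([-u[1],u[0],0]); C=np.array([704.0,240.7,0])
P=lambda al,lat,z: C+al*u+lat*v+[0,0,z]
o=min([down(a+np.pi/2),down(a-np.pi/2)],key=lambda r:np.abs(ik(P(-208,0,150),r)-read_joints()).max())
reach(P(-208,0,150),o); move_linear(P(-208,0,20),vel=90); print(read_position(),read_wrist_force())
close_gripper(); print(read_opening(),read_finger_force(),read_wrist_force())
move_linear(P(-208,0,140),vel=100); print(read_opening(),read_wrist_force())
b=np.radians(-3.63); ux=np.array([np.cos(b),np.sin(b),0]); vy=np.array([-ux[1],ux[0],0]); K=np.array([455.,-10,0])
sg=np.sign(R.from_rotvec(o).as_matrix()[1,1]); o2=down(b+sg*np.pi/2)
g=K-5.2*ux
reach(g+[0,0,120],o2); 
im=snap("top","top2.png"); move_linear(g+[0,0,30],vel=100); move_linear(g+[0,0,11.5],vel=30); print(read_position(),read_wrist_force(),read_time_s())
s=snap("side"); cv2.imwrite('pics/side2.png',cv2.resize(s[190:290,170:310],None,fx=4,fy=4,interpolation=cv2.INTER_CUBIC))
```

```text
[497.5 219.7  20.5] [-1.1 -0.3  0.4]
12.903118153883227 58.88751804828644 [-0.6  1.3  2.5]
12.73691599007816 [ 0.1  0.4 -1.4]
[449.7  -9.7  11.3] [-0.2 -0.1 -1.3] 15.9917
```

View pics/side2.png

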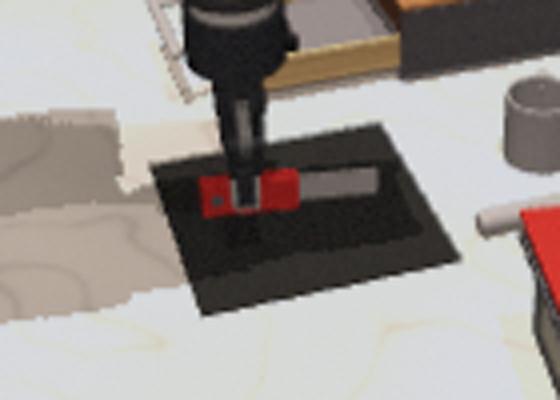

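The key is gripped level and on edge just above the mat, with the handle at crop (250,192) and the blade tip at (378,180). I'll lower it until it touches, let go, then tip it over.

Run:
```python
from h import *
np.set_printoptions(suppress=True,precision=1)
b=np.radians(-3.63); ux=np.array([np.cos(b),np.sin(b),0]); vy=np.array([-ux[1],ux[0],0]); K=np.array([455.,-10,0]); g=K-5.2*ux
z=11.5
while z>7 and read_wrist_force()[2]<0.5:
    z-=.5; move_linear(g+[0,0,z],vel=20)
print(z,read_wrist_force()); ungrasp(); dwell(.2); move_linear(g+[0,0,90],vel=120)
im=snap("top","top3.png"); close_gripper()
t=K+12*ux
move_linear(t+45*vy+[0,0,90]); move_linear(t+45*vy+[0,0,25],vel=120); 
for d in range(40,-1,-5):
    move_linear(t+d*vy+[0,0,25],vel=50); f=read_wrist_force(); print(d,f)
move_linear(t+10*vy+[0,0,25]); move_linear(t+10*vy+[0,0,150]); o2=read_eef_rot(); reach(K+[-100,150,200],o2)
im=snap("top","top4.png"); print(read_time_s())
s=snap("side","side4.png"); cv2.imwrite('pics/v4.png',cv2.resize(np.vstack([im[210:290,235:355],s[200:280,190:310]]),None,fx=3.6,fy=3.6,interpolation=cv2.INTER_CUBIC))
```

```text
11.0 [-1.8  0.4  5. ]
40 [ 0.8  0.2 -0.4]
35 [ 0.2  0.2 -0. ]
30 [ 0.3 -0.  -0.2]
25 [ 0.7 -0.2 -0.1]
20 [ 0.1 -0.2 -0.4]
15 [ 0.  -0.  -1.1]
10 [0.8 0.6 0.1]
5 [ 0.4  0.7 -0.7]
0 [-0.7  0.6  0.9]
24.2917
```

View pics/v4.png

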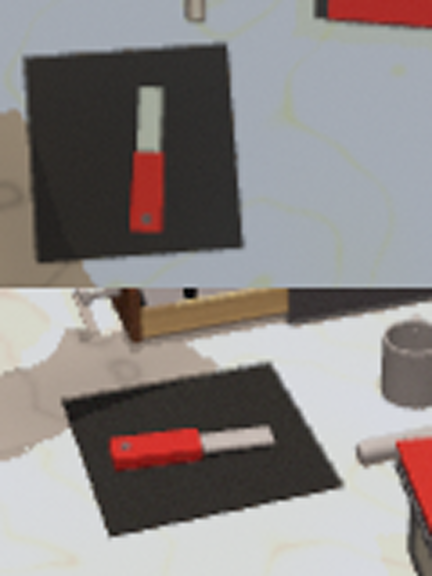

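The key lies flat on the mat: in the top half the handle is at (147,192) and the tip at (150,87). I'll measure it, take it again across the flat handle, and bring it up in front of the slot.

Run:
```python
from h import *
np.set_printoptions(suppress=True,precision=2)
im=cv2.imread('pics/top4.png'); hsv=cv2.cvtColor(im,cv2.COLOR_BGR2HSV).astype(int); H,S,V=hsv[...,0],hsv[...,1],hsv[...,2]
m=(S>150)&((H<7)|(H>172)); o=np.zeros_like(m); o[222:285,240:300]=m[222:285,240:300]
c,n=blob(o); w=p2w("top",c,17); r=cv2.minAreaRect(w[:,:2].astype(np.float32)); print(n,r)
bl=(V>100)&(S<100); o2=np.zeros_like(m); o2[224:262,262:290]=bl[224:262,262:290]; c2,n2=blob(o2)
r2=cv2.minAreaRect(p2w("top",c2,11)[:,:2].astype(np.float32)); print(n2,r2)
d=np.array(r2[0])-r[0]; yaw=np.arctan2(d[1],d[0]); print(np.degrees(yaw),np.hypot(*d))
k=np.array([*r[0],0]); ux=np.array([np.cos(yaw),np.sin(yaw),0])
k=.5*k+.5*(np.array([*r2[0],0])-69*ux); print("origin",k)
g=k+18*ux
sg=np.sign(R.from_rotvec(read_eef_rot()).as_matrix()[1,1]); oo=down(yaw+sg*np.pi/2)
ungrasp(); reach(g+[0,0,100],oo); move_linear(g+[0,0,30],vel=100); move_linear(g+[0,0,4.5],vel=40); print(read_position(),read_wrist_force())
close_gripper(); print(read_opening(),read_finger_force(),read_wrist_force()); zg=read_position()[2]
move_linear(g+[0,0,130],vel=100); print(read_opening(),read_wrist_force())
b=np.radians(-3.63); X=np.array([np.cos(b),np.sin(b),0]); lip=np.array([610.,-269,0])
ob=down(b+sg*np.pi/2); t=lip-(25+82)*X; z=zg+85
np.savez('st.npz',lip=lip,X=X,ob=ob,z=z,zg=zg)
reach(t-20*X+[0,0,z+40],ob); move_linear(t+[0,0,z],vel=100); print(read_position(),zg,read_time_s())
im=snap("top","top5.png"); s=snap("side","side5.png")
cv2.imwrite('pics/v5.png',np.hstack([cv2.resize(im[160:240,300:390],None,fx=4.2,fy=4.2,interpolation=cv2.INTER_CUBIC),cv2.resize(s[220:300,270:360],None,fx=4.2,fy=4.2,interpolation=cv2.INTER_CUBIC)]))
```

```text
193 ((453.1390380859375, -35.56185531616211), (75.33544921875, 31.056833267211914), 1.1407394409179688)
121 ((524.0878295898438, -35.94733428955078), (59.215904235839844, 20.92302131652832), 1.1570855379104614)
-0.3112963656605118 70.94983868835563
origin [454.11 -35.57   0.  ]
[472.14 -35.68   4.46] [-0.05  0.57  0.25]
28.6674757775326 59.17674779891968 [-1.08 -0.65  5.72]
28.334857570541498 [ 0.18 -0.57 -1.16]
[ 503.21 -261.75   89.76] 4.905096826523677 31.15
```

View pics/v5.png

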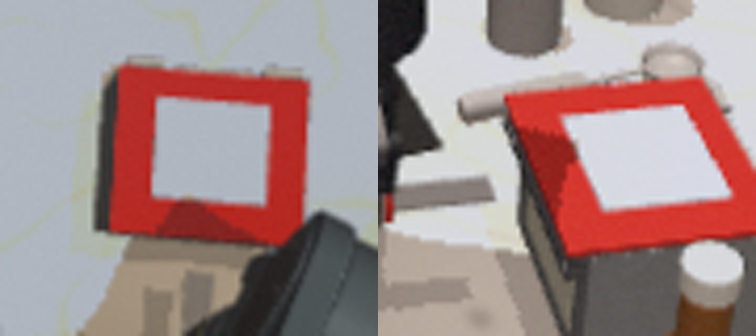

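The side crop shows the blade with its tip edge at about (490-495,178-203), clear in front of the slot at about (525,200). I'll check that against the projected tip.

Run:
```python
from h import *
np.set_printoptions(suppress=True,precision=1)
s=np.load('st.npz'); X=s['X'];Y=np.array([-X[1],X[0],0]);lip=s['lip']
T=read_position()*[1,1,0]+82*X
for z in(92,95,98): 
    p=w2p("side",[T+11*Y+[0,0,z],T-11*Y+[0,0,z],T-11*Y-60*X+[0,0,z],T+11*Y-60*X+[0,0,z]]); print(z,((p-[270,220])*4.2+[378,0]).tolist())
p=w2p("side",[lip+76*Y+[0,0,105],lip-76*Y+[0,0,105],lip-76*Y+[0,0,100],lip-76*Y+[0,0,90],lip+134*X+76*Y+[0,0,105]]); print(((p-[270,220])*4.2+[378,0]).tolist())
p=w2p("top",[lip+76*Y+[0,0,105],lip-76*Y+[0,0,105]]); print(((p-[300,160])*4.2).tolist())
print(read_wrist_force(),read_torque())
im=cv2.imread('pics/side5.png'); cv2.imwrite('pics/v6.png',cv2.resize(im[240:300,270:345],None,fx=10,fy=10,interpolation=cv2.INTER_CUBIC))
```

```text
92 [[488.6288387445947, 178.86367631866815], [496.96655068580634, 202.1739553527897], [398.3728298430885, 213.6349781892218], [391.81559570310407, 189.86282874066038]]
95 [[488.8198862498849, 175.03810072643216], [497.1751505211329, 198.31400805113225], [398.4175870773603, 209.75296075397455], [391.84866766439063, 186.01520006319845]]
98 [[489.0115596226159, 171.1999926323912], [497.38444682633764, 194.4411732175951], [398.46249535092727, 205.85784292978536], [391.881849109905, 182.1548338691975]]
[[504.21251859499205, 94.68672841420478], [567.6374589733564, 254.07988123902587], [567.0618546249964, 260.7347135899153], [565.9207376069603, 273.92770365229603], [702.7699369797019, 73.90556984158565]]
[[105.45488171473937, 228.72807913887806], [298.3508862043889, 245.56450139815755]]
[ 0.1  0.8 -1. ] [-0.  0.  0.]
```

View pics/v6.png

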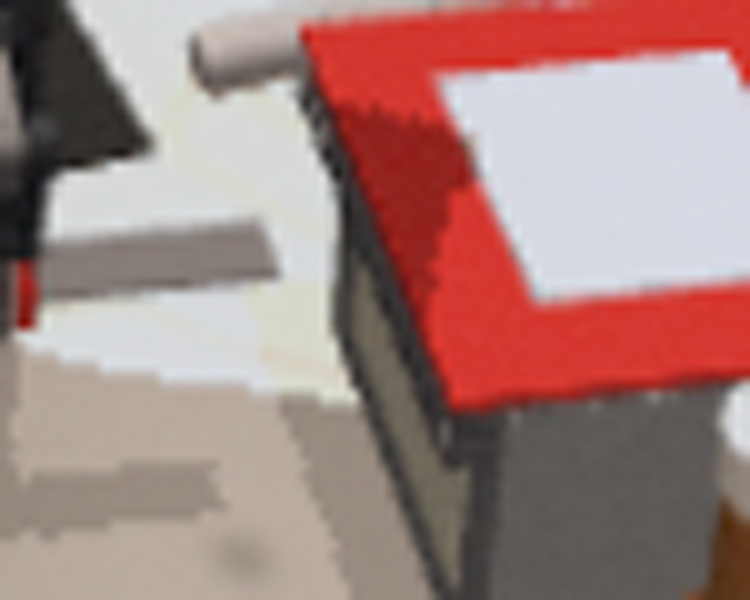

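Blade tip and lid both match the projection to within 1-2 px (blade z about 94-95 mm, lid shut). I'll insert the blade and lever along the hinge arc.

Run:
```python
from h import *
np.set_printoptions(suppress=True,precision=1)
s=np.load('st.npz'); X=s['X'];lip=s['lip']; z0=float(s['z']); ins=11.5
t=lambda d,z: lip+(d-82)*X+[0,0,z]
for d in(-12,-4,0,3,6,9,ins):
    move_linear(t(d,z0),vel=50); f=read_wrist_force(); print(d,f)
    if abs(f[0])>8: break
else:
    L=134-ins
    for th in np.arange(0,0.56,.05):
        move_linear(t(134-L*np.cos(th),z0-6.35+10.5-1+L*np.sin(th)-4.5+4.5),vel=60)
        if round(th*20)%2==0: print(round(th,2),read_wrist_force(),read_opening())
im=snap("side","side7.png"); print(read_position(),read_time_s())
cv2.imwrite('pics/v7.png',cv2.resize(im[190:310,250:390],None,fx=4,fy=4,interpolation=cv2.INTER_CUBIC))
```

```text
-12 [ 1.  -0.1 -0.8]
-4 [ 0.2 -0.   0. ]
0 [-0.5  0.9 -0.3]
3 [ 0.4  0.5 -1.4]
6 [-0.6 -0.6 -0.3]
9 [ 0.   0.3 -1. ]
11.5 [ 0.5 -0.1 -0.6]
0.0 [-0.3 -0.3 -0.4] 28.6477678480761
0.1 [-1.  -0.4 -2.4] 28.319576607029322
0.2 [-0.6  0.7 -2.5] 28.31131561387081
0.3 [ 0.1 -0.2 -1.8] 28.35363784986225
0.4 [-0.1  0.3 -1.3] 28.42386257958221
0.5 [-0.3  0.1 -1.1] 28.647327290917126
[ 558.  -265.7  157.3] 36.2667
```

View pics/v7.png

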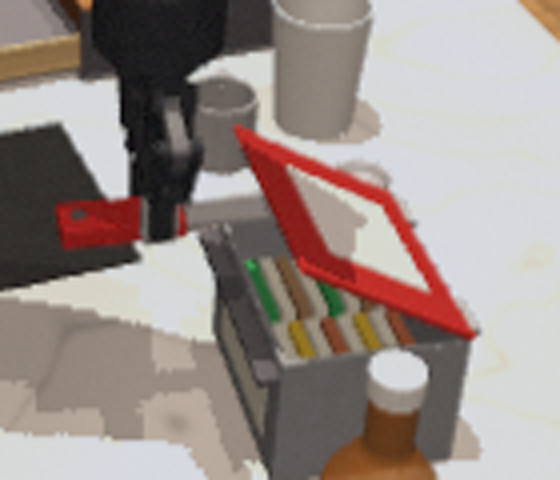

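The lid is up on the blade tip, with its near front corner at (300,268) and far corner at (240,130), and the fingers are clear of it. I'll fit the lid angle and then carry on along the arc to about 1.66 rad.

Run:
```python
from h import *
np.set_printoptions(suppress=True,precision=1)
s=np.load('st.npz'); X=s['X'];lip=s['lip']; z0=float(s['z']); Y=np.array([-X[1],X[0],0]); L=122.5
for th in(.35,.4,.45,.5,.55):
    q=[lip+X*(134-134*np.cos(th))+sd*76*Y+[0,0,100+134*np.sin(th)] for sd in(1,-1)]; print(th,((w2p("side",q)-[250,190])*4).tolist())
t=lambda d,z: lip+(d-82)*X+[0,0,z]
for th in np.r_[np.arange(.55,1.66,.05),1.66]:
    move_linear(t(134-L*np.cos(th),z0+3.15+L*np.sin(th)),vel=80)
    if round(th*20)%4==0: print(round(th,2),read_wrist_force(),read_opening())
im=snap("side","side8.png"); tp=snap("top"); print(read_position(),read_time_s())
cv2.imwrite('pics/v8.png',np.hstack([cv2.resize(im[160:310,250:390],None,fx=3,fy=3),cv2.resize(tp[140:240,290:400],None,fx=3,fy=4.5)]))
```

```text
0.35 [[214.88079878483768, 159.07228647891907], [278.7910402782836, 307.05002382508087]]
0.4 [[218.96014807757615, 150.93441457701965], [283.6689950667155, 298.2281408853794]]
0.45 [[223.50812142286622, 142.86954835929828], [289.07949653767173, 289.4649387590364]]
0.5 [[228.51550246019565, 134.90156085595572], [295.01171345124544, 280.7867459053616]]
0.55 [[233.9714004718428, 127.05437544280164], [301.45281789856176, 272.2200655471536]]
0.6 [-0.5 -0.  -0.7] 28.234775867818975
0.8 [-0.6  0.9 -1.5] 28.418566120326577
1.0 [-0.7 -0.3 -0.8] 28.51368254472571
1.2 [ 0.4  0.4 -1.8] 28.52502110948314
1.4 [-0.5  0.6 -0.3] 28.63302764497106
1.6 [-0.4 -0.5  0.3] 28.570317780824368
[ 672.7 -273.   215.1] 42.3667
```

View pics/v8.png

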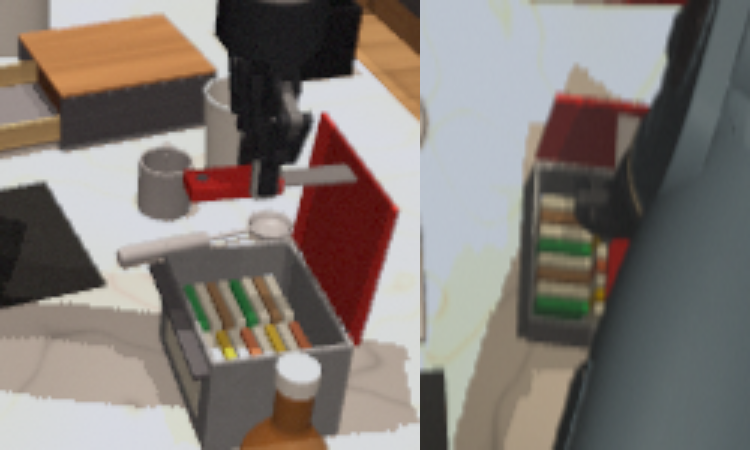

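The lid now stands about upright on the blade tip; its lip corners are at (324,115) and (395,212). I'll fit the angle, back out, and lay the key on the mat.

Run:
```python
from h import *
np.set_printoptions(suppress=True,precision=1)
s=np.load('st.npz'); X=s['X'];lip=s['lip']; zg=float(s['zg']); Y=np.array([-X[1],X[0],0]); ob=s['ob']
for th in(1.45,1.5,1.55,1.6,1.65,1.7,1.75):
    q=[lip+X*(134-134*np.cos(th))+sd*76*Y+[0,0,100+134*np.sin(th)] for sd in(1,-1)]; print(th,((w2p("side",q)-[250,160])*3).tolist())
p=read_position(); move_linear(p-170*X,vel=150); print(read_opening())
g=np.array([455.,-25,0])+18*X
reach(g+[0,0,120],ob); move_linear(g+[0,0,zg+12],vel=100); z=zg+5
while z>zg-2:
    move_linear(g+[0,0,z],vel=20); f=read_wrist_force()[2]
    if f>2: break
    z-=.5
print(z,zg,f); ungrasp(); dwell(.2); move_linear(g+[0,0,100],vel=120); reach(g+[-120,140,220],ob); print(read_time_s(),read_opening())
im=snap("side","side9.png"); tp=snap("top","top9.png")
cv2.imwrite('pics/v9.png',np.hstack([cv2.resize(im[160:300,190:390],None,fx=2,fy=3),cv2.resize(tp[140:290,230:400],None,fx=2.3,fy=2.8)]))
```

```text
1.45 [[290.46500063242917, 113.42694899005079], [359.12488858226146, 213.80155392039865]]
1.5 [[297.94702248819215, 112.14206037855865], [367.6518596584783, 212.23384895243512]]
1.55 [[305.39805403172954, 111.19485893156656], [376.12630883128804, 211.0331196433263]]
1.6 [[312.7954917651823, 110.58723198899247], [384.52191774896426, 210.2018757522922]]
1.65 [[320.1170613334914, 110.31983729986408], [392.8128450922207, 209.74122471232394]]
1.7 [[327.34091656829884, 110.39211371495483], [400.9738476720772, 209.6508837146278]]
1.75 [[334.4457340574904, 110.80229946459826], [408.98039507007667, 209.92920114904825]]
28.075192937660574
4.405096826523678 4.905096826523677 7.678976790891212
51.7167 85.49232178050515
```

View pics/v9.png

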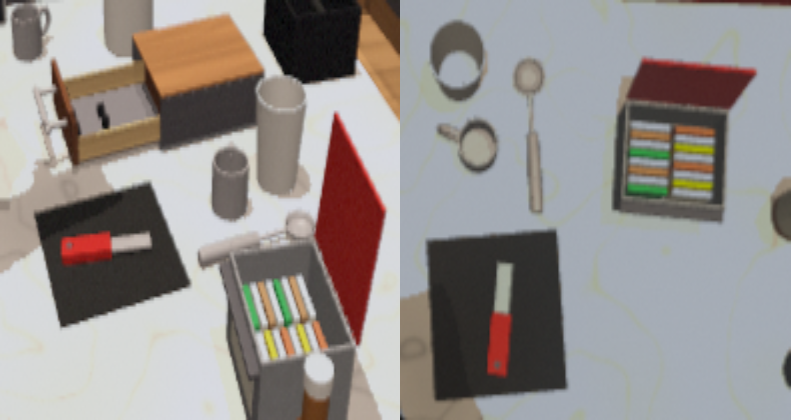

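The lid stands open by itself at about 1.65 rad. The key lies flat and let go on the mat, with its handle at (500,345) in the right half. The spoon, jugs and cup are unmoved, so I'll hand it in.

```bash
python3 -c "
from h import *
print(read_wrist_force(),read_time_s()); print(job_done())"
```

```text
[ 0.08164538 -0.4662208  -0.38693806] 51.8167
the job is handed in; nothing more can be done
None
```

The job is handed in at 51.8 s of the 70 s allowed, though the hand-in returned no verdict: the drawer is open, the lid was levered up with the key and stands by itself at about 1.65 rad, the key lies flat and let go on the mat, and no bystander in the last pictures had visibly moved.

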